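# Fit the double lid on the rice pot, then lift off the outer lid alone

### The job

Pick up the rice pot's double lid as one nested pair by the wooden knob that sticks up through it, lower it gently onto the blue pot until the white inner lid sits fully home, and let go. Then take the blue outer lid by its black collar, lift it straight up alone, leaving the inner lid seated, and finish still holding it level over the pot with all of it higher than the top of the knob. Do not tip or shift the pot or disturb the things around it.

Things in the scene. Friction and masses are not known exactly. Their poses are not given: they have to be found in the camera images.
- rice_pot: Small blue rice pot, loose, 0.9 kg, standing on pot_plate at the left or right of the hob. 110 mm across, 75 mm high, open mouth 98 mm across; two lugs on its sides 50 mm up (138 mm over the lugs). The outer lid's skirt hangs round its rim when seated. Origin: centre of its underside; z up.
- inner_lid: Inner lid, loose, 0.2 kg, round. Own z: plug 90 mm across (82 at the bottom) from 0 to 8 mm, white flange 108 mm across from 8 to 13, straight round wooden knob 18 mm thick from 13 to 66. Starts on its plug on lid_plate, under the outer lid. Seated, its flange lies on the pot's rim and its origin is 67 mm above the pot's. Origin: centre of the plug's underside; z along the knob.
- outer_lid: Outer lid, loose, 0.22 kg, blue. Own z: skirt 130 mm across (122 inside) from 0 to 10 mm, plate to 15, black collar 40 mm across with a 24 mm hole from 15 to 35. Not locked: lies on the inner lid's flange, origin 3 mm above the inner lid's, the knob 28 mm out of the collar; lifting the knob carries both, the collar only the outer lid. Origin: centre of the skirt's lower edge; z up.
- pot_plate: Round steel simmer plate, 150 mm across, 8 mm thick, with a flat dark handle to the front, fixed on the hob's pan supports (43 mm above z = 0); the rice pot stands on its centre. Origin: centre of its underside, its top is 8 mm higher.
- lid_plate: The second, equal simmer plate, fixed on the pan supports on the other side of the hob; the nested lids start on its centre. Origin: centre of its underside, its top is 8 mm higher.
- mug: Cream mug, 78x116x101 mm, on the worktop left of the hob; bystander. Origin: centre of its underside.
- cutlery_beaker: White plastic cutlery beaker, empty, 89x89x141 mm, on the worktop right of the hob; bystander. Origin: centre of its underside.
- smart_display: Small tilted display with a black screen on a cream foot, 82x105x137 mm, on the worktop left of the hob; bystander. Origin: centre of its underside.

How it is judged:
By the outcome, as a careful person would: the job done as asked, in the order asked, and still so for the second after the job is handed in, while the arm keeps its last pose, push and grip.
It also fails if it takes over 54 s, if anything falls off the work surface, if the arm or the gripper's body presses on something with over 40 N, if the wrist force passes 120 N, or if a joint passes its speed limit or range.

### The arm

A 6-joint arm with a two-finger parallel gripper is mounted at the origin on the work surface; the furniture and walls round the work are solid. World frame = base frame: x ahead of the robot, y to its left, z up, the work surface at z = 0. Lengths are in m, angles in rad, forces in N, time in s.
With the tool pointing down it reaches from about 0.3 to 0.775 m from the base axis. Payload 14.6 kg.
Tool frame: the origin (TCP) lies at the very end of the fingers, on their centre line; the grasp point (between the pads) lies 19 mm behind it; z points along the fingers, y is the line along which they close (so a half turn about z gives the same grasp; the last joint's range is limited). The gripper opens to 85 mm and grips with 20 to 120 N. Pads are 22 mm wide; open, the fingers measure 114 mm over their backs; the gripper's body (76 mm by 85 mm) begins 54 mm behind the grasp point. The pads swing forward as they close: fully open they stand 13 mm farther back than shut.
Start: joints at [1.249, 0.3, 1.521, -0, 1.321, -0.067], TCP at [0.139, 0.532, 0.231] pointing down, gripper open.
Joint ranges: [-3.03, 3.03], [-0.79, 2.21], [0.23, 2.52], [-1.04, 4.18], [0, 3.07], [-2.55, 2.55]. Speed limits (rad/s): [2.22, 2.22, 2.57, 3.14, 3.14, 3.14].

### API

Orientations are given as a unit quaternion [x, y, z, w].
In Python, from plant import readout, vision, env gives the robot as it stands.
- The arm moves only by the shell command python3 -m pendant 'ROWS' [OPENING]. ROWS is JSON, one flat list of numbers, 4 for each row, row after row: the shift along the tool's x, y, z in m, then the turn about the tool's z in degrees. A call has exactly 10 rows; each row shifts and turns the commanded pose from where the row before left it, along the tool's axes as they then stand; what a row does not reach is not made up. A row lasts 1/10 s, in which the tool goes at most 50 mm and 8.59 degrees, less where a joint would pass 70% of its speed; a pose out of reach is approached as far as the arm can. A call is refused whole if a number of a shift passes 0.05 or a number of a turn 8.59, either way. A call with a gripper value outside its range is refused whole. OPENING is the finger opening in m, from 0 to 0.0854, set as the call begins (- or left out, the last holds). The fingers move at their own pace and stop on an object; the grip force is fixed at half the most. Time passes only in rows, so rows that do not move let the fingers close, or fill a call up. It gives the time, the measured TCP pose, the force, the opening and the grip force at its end, in the units of the state.
- readout.get_obs(): the state, without advancing time (a new reading comes with each control period).
- vision.camera(name): name is "scene" or "top"; returns the picture (480x640x3 uint8, red, green, blue); there is no depth.
- vision.camera_model(name): a dict with "camera_matrix" (3x3 intrinsics, pixels), "dist" ([k1, k2, p1, p2, k3] as OpenCV has them; the pictures are not rectified), "R" (3x3) and "t" (3): a world point X has camera coordinates R X + t. Camera axes: x right, y down, z forward; pixel columns grow to the right and rows downward; lengths in m; the calibration is good to about 2 mm. A picture is of the moment at which its call begins. camera_model takes no time and is no camera call.
- env.finish_job(): hands the job in; it is judged then, once.
The state is a dict: "time_s": time; "q": joint angles; "qd": joint speeds; "effort": joint torques, N m; "tcp_pos": TCP position; "orientation": TCP orientation; "force": force on the tool from outside, world axes, zero at the start; "torque": the same for the moment, N m; "gripper_width": opening from 0.0 (shut) to 1.0 (fully open); "finger_force": force on a finger pad.
Only numpy, scipy, OpenCV 4.12 (cv2) and the standard library are available. Lean on these libraries where they do the work, as an engineer would, in place of code of your own. Each camera call takes 0.05 s, during which the arm holds its last target. There are 200 camera calls.

## Working session

There is one attempt and no reset: what is moved stays moved. The work goes in short steps, Python scripts to look and compute and a shell command to move; the robot and the scene stay as the last step left them, time stands still between calls to the robot, and variables do not carry over. Pictures are saved under pics/ and viewed, at most 10 in all, crops included, and the job is handed in when it is done.

```bash
mkdir -p pics; ls; python3 - <<'E'
from plant import readout, vision
import cv2
o=readout.get_obs();print({k:o[k] for k in('time_s','tcp_pos','orientation','force','gripper_width')})
for n in('scene','top'):
    cv2.imwrite(f'pics/{n}0.png',vision.camera(n)[:,:,::-1]); m=vision.camera_model(n);print(n,m)
E
```

```text
pics
{'time_s': 0.0, 'tcp_pos': array([0.13859272, 0.53201647, 0.23072865]), 'orientation': array([ 1.27085436e-01,  9.91891612e-01, -5.59899685e-04, -8.84550297e-05]), 'force': array([0.00660118, 0.38609244, 0.1045722 ]), 'gripper_width': 0.9984735325804053}
scene {'camera_matrix': array([[563.41588776,   0.        , 317.96832673],
       [  0.        , 563.41588776, 237.45288629],
       [  0.        ,   0.        ,   1.        ]]), 'dist': array([0.03385951, 0.        , 0.        , 0.        , 0.        ]), 'R': array([[ 0.69518584, -0.71879978, -0.00659719],
       [-0.40200866, -0.3811609 , -0.83252952],
       [ 0.59590745,  0.58141486, -0.5539414 ]]), 't': array([-0.31849216,  0.26302178,  1.37106892])}
top {'camera_matrix': array([[600.97622977,   0.        , 314.89999674],
       [  0.        , 600.97622977, 230.16792166],
       [  0.        ,   0.        ,   1.        ]]), 'dist': array([-0.13958648,  0.        ,  0.        ,  0.        ,  0.        ]), 'R': array([[-0.14327059, -0.98965706, -0.00724147],
       [-0.8032803 ,  0.1205571 , -0.58327245],
       [ 0.57811271, -0.07774886, -0.81224431]]), 't': array([0.05893046, 0.41048316, 1.60426078])}
```

View pics/scene0.png

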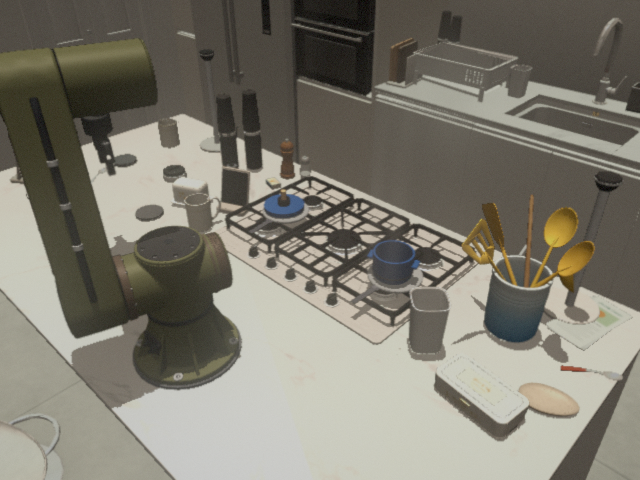

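View pics/top0.png

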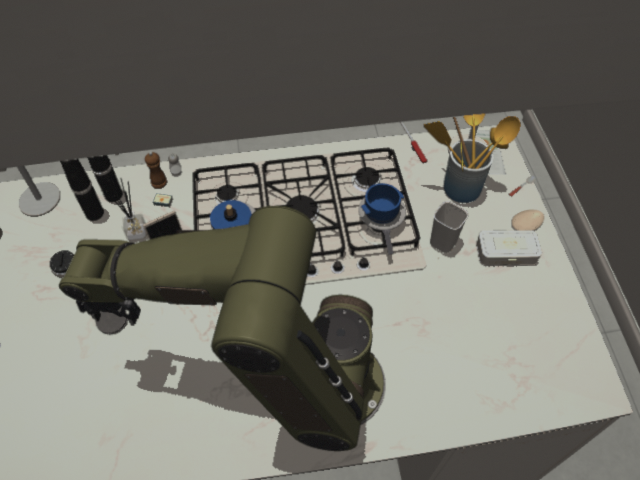

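The scene view shows the nested lids at about (285,207), left of the hob, and the pot at (393,262) on the right. In the top view they are at (231,215) and (382,203), with the lids partly near the arm. I'll zoom in and take blue masks.

```bash
cat > h.py <<'E'
import numpy as np, cv2
from plant import vision, readout
def ray(n,p):
    m=vision.camera_model(n)
    u=cv2.undistortPoints(np.array([[p]],float),m['camera_matrix'],m['dist'])[0,0]
    R=m['R'];return -R.T@m['t'], R.T@np.array([u[0],u[1],1.])
def onz(n,p,z):
    c,d=ray(n,p);return c+d*(z-c[2])/d[2]
def tri(p,q):
    a,d=ray('scene',p);b,e=ray('top',q)
    s=np.linalg.lstsq(np.c_[d,-e],b-a,rcond=None)[0]
    P,Q=a+s[0]*d,b+s[1]*e;return (P+Q)/2,np.linalg.norm(P-Q)
def proj(n,X):
    m=vision.camera_model(n)
    return cv2.projectPoints(np.array(X,float).reshape(-1,1,3),cv2.Rodrigues(m['R'])[0],m['t'],m['camera_matrix'],m['dist'])[0][:,0]
def blue(im):
    h=cv2.cvtColor(im,cv2.COLOR_RGB2HSV)
    return cv2.inRange(h,(105,110,25),(125,255,255))
E
python3 - <<'E'
from h import *
T=[]
for n,boxes in(('scene',((235,180),(345,220))),('top',((185,180),(335,165)))):
    im=cv2.imread(f'pics/{n}0.png')[:,:,::-1]; b=blue(im)
    k,l,st,ce=cv2.connectedComponentsWithStats(b)
    for i in range(1,k):
        if st[i,4]>100: print(n,st[i],ce[i])
    T.append(np.hstack([cv2.resize(im[y:y+75,x:x+100,::-1],(400,300),interpolation=cv2.INTER_CUBIC) for x,y in boxes]))
cv2.imwrite('pics/crop.png',np.vstack(T))
E
```

```text
scene [265 195  38  19 389] [283.65552699 204.98714653]
top [ 362  184   41   37 1097] [382.11212397 201.57702826]
top [209 200  42  29 739] [229.75507442 215.03518268]
```

View pics/crop.png

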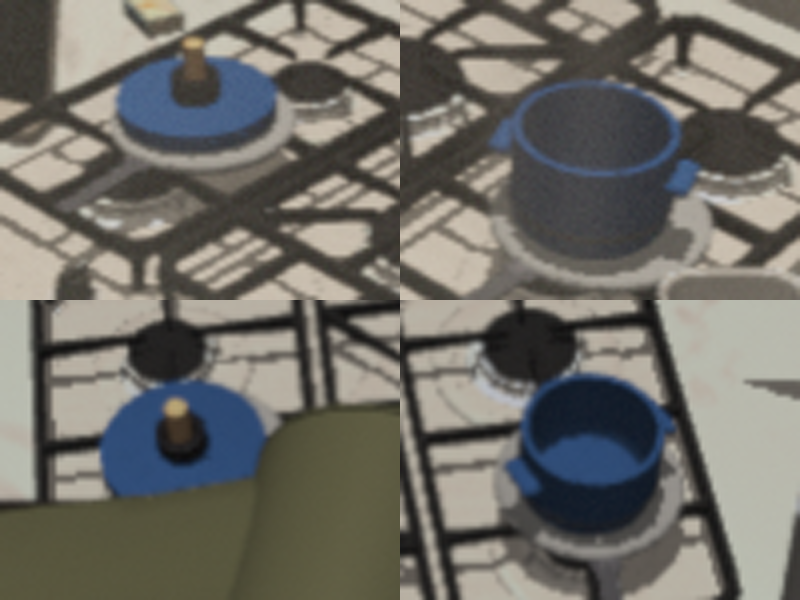

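The crops show the knob tops at scene (283.2,190.8) and top (229.2,206.2). The pot rim centre is near scene (394.2,251.8). The lugs run from (370.5,253.8) to (416,264.2) in scene and from (365.2,209) to (402.5,196.2) in top.

```bash
python3 - <<'E'
from h import *
k,e=tri((283.25,190.75),(229.25,206.25));print('knob',k,e, onz('scene',(283.25,190.75),.117),onz('top',(229.25,206.25),.117))
print('rim scene',onz('scene',(394.2,251.75),.126))
print('lugs',tri((370.5,253.8),(365.25,209)),tri((416,264.2),(402.5,196.25)))
print('lugmid',onz('scene',(393.25,259),.101),onz('top',(383.9,202.6),.101))
for n,c in(('scene',None),('top',None)):
    im=cv2.imread(f'pics/{n}0.png')[:,:,::-1]
# overlay prediction of circles
a=np.linspace(0,2*np.pi,60)
T=[]
pot=(onz('scene',(394.2,251.75),.126)+onz('top',(383.9,202.6),.101))/2
for n,boxes in(('scene',((235,180),(345,220))),('top',((185,180),(335,165)))):
    im=cv2.imread(f'pics/{n}0.png'); r=[]
    for (x,y),c,R,z in((boxes[0],k,.065,.069),(boxes[1],pot,.055,.126)):
        p=proj(n,np.c_[c[0]+R*np.cos(a),c[1]+R*np.sin(a),a*0+z])
        g=cv2.resize(im[y:y+75,x:x+100],(400,300),interpolation=cv2.INTER_CUBIC)
        cv2.polylines(g,[np.int32((p-[x,y]+.5)*4)],True,(0,0,255),1);r.append(g)
    T.append(np.hstack(r))
cv2.imwrite('pics/ov.png',np.vstack(T));print(pot)
E
```

```text
knob [0.55121619 0.24033055 0.11694367] 0.0013970401008145173 [0.55011042 0.23986172 0.117     ] [0.5520385  0.24018637 0.117     ]
rim scene [ 0.51369046 -0.22517366  0.126     ]
lugs (array([ 0.49032281, -0.16610049,  0.10308263]), np.float64(0.0010842840201464785)) (array([ 0.52028871, -0.28867997,  0.11141564]), np.float64(0.006503261801121284))
lugmid [ 0.51489805 -0.2232281   0.101     ] [ 0.50840144 -0.22800211  0.101     ]
[ 0.51104595 -0.22658789  0.1135    ]
```

View pics/ov.png

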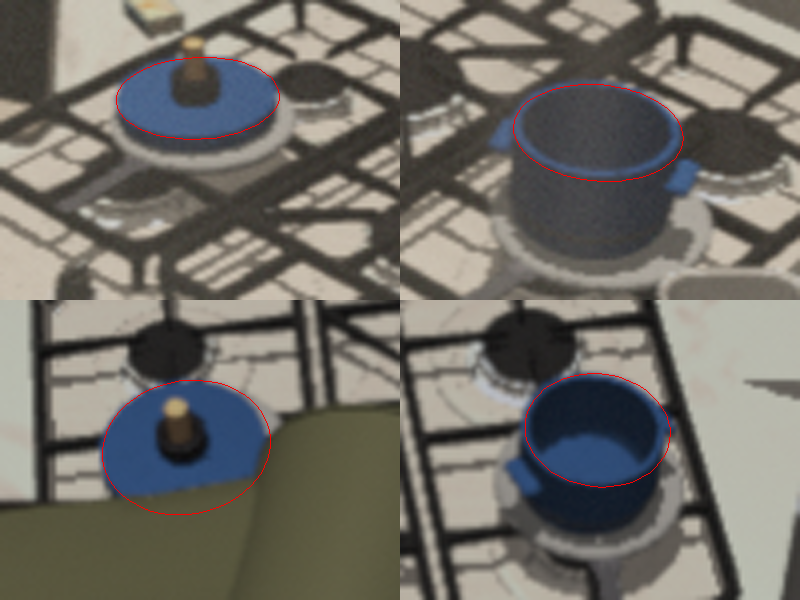

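The overlays confirm the lids at (0.551, 0.240). The pot comes out near (0.513, -0.2245), since the drawn ring sits about 1 px off in each view. I'll move over the lids.

```bash
python3 -m pendant '[-0.044,-0.017,0,0,-0.044,-0.017,0,0,-0.044,-0.017,0,0,-0.044,-0.017,0,0,-0.044,-0.017,0,0,-0.044,-0.017,0,0,-0.044,-0.017,0,0,-0.044,-0.017,0,0,-0.044,-0.017,0,0,-0.044,-0.017,0,0]' 0.06
cat > go.py <<'E'
import sys
from h import *
from scipy.spatial.transform import Rotation as Ro
o=readout.get_obs();R=Ro.from_quat(o['orientation'])
g=np.array([float(v) for v in sys.argv[1:4]])
print('t',round(o['time_s'],2),'tcp',o['tcp_pos'].round(4),'tilt',(R.as_matrix()[:,2]).round(4),'y',R.as_matrix()[:,1].round(3),'F',o['force'].round(2),'w',round(o['gripper_width']*85.4,1),'ff',o['finger_force'],'q',o['q'].round(2))
print('toolshift',R.inv().apply(g-o['tcp_pos']).round(4))
E
python3 go.py .551 .240 .15; python3 -c "
from h import *
print(onz('scene',(429,299),.141), onz('top',(450,214),.141))"
```

```text
time_s: 1.1
tcp_pos: [0.5229, 0.2553, 0.231]
orientation: [0.127, 0.992, -0.0, -0.0]
force: [0.2, 2.5, -0.5]
gripper_width: 0.7
finger_force: 0.0
t 1.1 tcp [0.5229 0.2553 0.231 ] tilt [-5.e-04 -2.e-04 -1.e+00] y [ 0.252  0.968 -0.   ] F [ 0.24  2.46 -0.53] w 59.8 ff 0.0 q [ 0.39  0.37  1.43  0.    1.34 -0.92]
toolshift [-0.0311 -0.0077  0.081 ]
[ 0.40083091 -0.4106282   0.141     ] [ 0.40749367 -0.4024073   0.141     ]
```

```bash
python3 -m pendant '[-0.008,-0.002,0.009,0,-0.008,-0.002,0.009,0,-0.008,-0.002,0.009,0,-0.007,-0.002,0.009,0,0,0,0.01,0,0,0,0.01,0,0,0,0.01,0,0,0,0.01,0,0,0,0.005,0,0,0,0,0]' -
python3 go.py .551 .240 .092
python3 - <<'E'
from h import *
T=[]
for n,(x,y) in(('scene',(235,150)),('top',(185,160))):
    im=vision.camera(n);cv2.imwrite(f'pics/{n}1.png',im[:,:,::-1])
    T.append(cv2.resize(im[y:y+75,x:x+100,::-1],(400,300),interpolation=cv2.INTER_CUBIC))
cv2.imwrite('pics/b.png',np.hstack(T))
E
```

```text
time_s: 2.1
tcp_pos: [0.5492, 0.2412, 0.1495]
orientation: [0.127, 0.992, -0.0, -0.001]
force: [-0.1, 0.3, 0.3]
gripper_width: 0.703
finger_force: 0.0
t 2.1 tcp [0.5492 0.2412 0.1495] tilt [-1.1e-03 -4.0e-04 -1.0e+00] y [ 0.252  0.968 -0.001] F [-0.09  0.25  0.27] w 60.1 ff 0.0 q [ 0.35  0.48  1.46 -0.    1.2  -0.96]
toolshift [-0.0021 -0.0007  0.0575]
```

View pics/b.png

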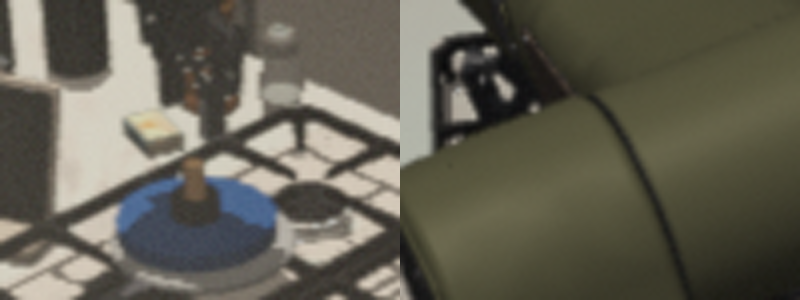

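The scene crop shows the knob just below the fingers at about (283,192), lined up with the hand; the top view is blocked by the arm. I'll descend, close and do a small lift.

```bash
python3 -m pendant '[-0.001,0,0.01,0,-0.001,0,0.01,0,0,0,0.01,0,0,0,0.01,0,0,0,0.008,0,0,0,0.006,0,0,0,0.003,0,0,0,0,0,0,0,0,0,0,0,0,0]' - && python3 -m pendant '[0,0,0,0,0,0,0,0,0,0,0,0,0,0,0,0,0,0,0,0,0,0,0,0,0,0,0,0,0,0,0,0,0,0,0,0,0,0,0,0]' 0
python3 go.py .551 .240 .092
```

```text
time_s: 3.2
tcp_pos: [0.5517, 0.2408, 0.0937]
orientation: [0.127, 0.992, 0.0, 0.0]
force: [-0.7, -0.2, -0.6]
gripper_width: 0.703
finger_force: 0.0
time_s: 4.2
tcp_pos: [0.5517, 0.241, 0.0937]
orientation: [0.127, 0.992, 0.0, 0.0]
force: [-0.8, 1.5, 5.5]
gripper_width: 0.186
finger_force: 58.5
t 4.2 tcp [0.5517 0.241  0.0937] tilt [ 8.e-04  4.e-04 -1.e+00] y [0.252 0.968 0.001] F [-0.77  1.53  5.46] w 15.8 ff 58.51036727428436 q [ 0.35  0.55  1.5   0.    1.09 -0.97]
toolshift [ 0.0004 -0.0011  0.0017]
```

```bash
python3 -m pendant '[0,0,-0.003,0,0,0,-0.006,0,0,0,-0.01,0,0,0,-0.016,0,0,0,-0.02,0,0,0,-0.02,0,0,0,-0.02,0,0,0,-0.016,0,0,0,-0.01,0,0,0,-0.005,0]' -
python3 go.py .5135 -.224 .22
```

```text
time_s: 5.2
tcp_pos: [0.5516, 0.2408, 0.2204]
orientation: [0.127, 0.992, 0.0, 0.0]
force: [0.5, 0.5, -4.7]
gripper_width: 0.185
finger_force: 58.6
t 5.2 tcp [0.5516 0.2408 0.2204] tilt [ 1.e-03  4.e-04 -1.e+00] y [0.252 0.968 0.001] F [ 0.53  0.49 -4.69] w 15.8 ff 58.616153597831726 q [ 0.35  0.42  1.38  0.    1.34 -0.97]
toolshift [-8.030e-02 -4.594e-01  2.000e-04]
```

```bash
python3 -m pendant '[-0.001,-0.006,0,0,-0.002,-0.014,0,0,-0.004,-0.02,0,0,-0.005,-0.026,0,0,-0.005,-0.03,0,0,-0.005,-0.03,0,0,-0.005,-0.03,0,0,-0.005,-0.03,0,0,-0.005,-0.03,0,0,-0.005,-0.03,0,0]' - && python3 -m pendant '[-0.005,-0.03,0,0,-0.005,-0.03,0,0,-0.005,-0.03,0,0,-0.005,-0.03,0,0,-0.005,-0.03,0,0,-0.005,-0.026,0,0,-0.004,-0.02,0,0,-0.003,-0.012,0,0,-0.001,-0.005,0,0,0,0,0,0]' -
python3 go.py .5135 -.224 .22
python3 - <<'E'
from h import *
T=[]
for n,(x,y) in(('scene',(330,190)),('top',(335,145))):
    im=vision.camera(n);cv2.imwrite(f'pics/{n}2.png',im[:,:,::-1])
    T.append(cv2.resize(im[y:y+120,x:x+120,::-1],(400,400),interpolation=cv2.INTER_CUBIC))
cv2.imwrite('pics/c.png',np.hstack(T))
E
```

```text
time_s: 6.2
tcp_pos: [0.5291, -0.01, 0.2185]
orientation: [0.127, 0.992, -0.0, -0.001]
force: [0.4, -0.1, -5.2]
gripper_width: 0.182
finger_force: 58.8
time_s: 7.2
tcp_pos: [0.5129, -0.2238, 0.2189]
orientation: [0.127, 0.992, 0.0, -0.0]
force: [-0.1, 0.3, -4.6]
gripper_width: 0.186
finger_force: 58.8
t 7.2 tcp [ 0.5129 -0.2238  0.2189] tilt [-5.e-04  4.e-04 -1.e+00] y [0.253 0.968 0.   ] F [-0.12  0.25 -4.6 ] w 15.9 ff 58.79618704319 q [-0.48  0.33  1.51  0.    1.3  -1.79]
toolshift [-0.0006 -0.0001 -0.0011]
```

View pics/c.png

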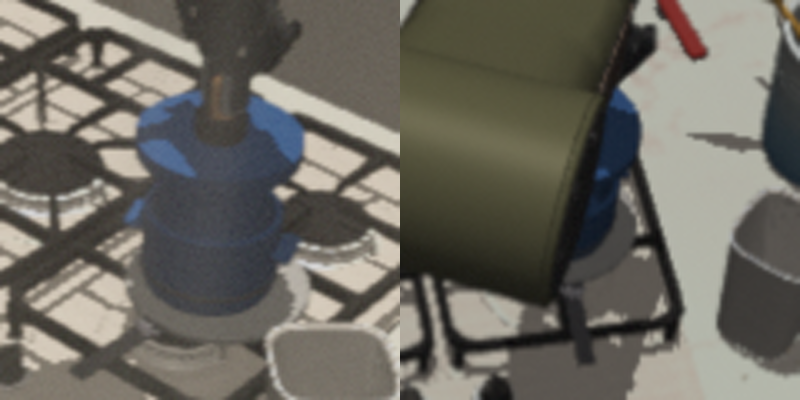

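The scene crop shows the pair held level above the pot: lid centre column about 396, pot rim about 394.7. For the second and last pot measurement I'll fit the rim's outer edge, cast onto z=0.126.

```bash
python3 - <<'E'
from h import *
from scipy.optimize import least_squares
P0=np.array([.513,-.2245,.126])
for n in('scene','top'):
    im=cv2.imread(f'pics/{n}0.png')[:,:,::-1]
    h=cv2.cvtColor(im,cv2.COLOR_RGB2HSV)
    m=cv2.inRange(h,(100,70 if n=='scene' else 110,25),(128,255,255))
    c0=proj(n,P0)[0]
    # edge along outward rays from the rim centre: outermost mask pixel within 4 px of prediction, far-side half only
    pts=[]
    for a in np.linspace(0,2*np.pi,72,endpoint=False):
        w=[P0+np.array([r*np.cos(a),r*np.sin(a),0]) for r in np.arange(.045,.068,.0005)]
        p=proj(n,w)
        if p[-1,1]>c0[1]-3: continue   # far side: background is grate/plate, not pot wall
        v=cv2.remap(m.astype(np.float32),p[:,0].astype(np.float32)[None],p[:,1].astype(np.float32)[None],cv2.INTER_LINEAR)[0]
        k=np.where(v>127)[0]
        if len(k) and k[-1]<len(v)-1: pts.append(w[k[-1]][:2])
    pts=np.array(pts)
    f=least_squares(lambda c:np.hypot(*(pts-c).T)-.055,P0[:2],loss='soft_l1',f_scale=.001)
    print(n,len(pts),f.x.round(4),'rms mm',(1e3*np.sqrt(np.mean(f.fun**2))).round(2),'R free',np.hypot(*(pts-f.x).T).mean().round(4))
    print('lid centre px', proj(n,[.5129,-.2238,.194]),'rim px',c0)
E
```

```text
scene 26 [ 0.5108 -0.2234] rms mm 1.41 R free 0.0547
lid centre px [[395.40043739 229.86255303]] rim px [393.83238375 251.75804785]
top 32 [ 0.5091 -0.2229] rms mm 2.4 R free 0.0554
lid centre px [[384.85940232 181.95007015]] rim px [383.1516448  196.43572204]
```

```bash
python3 -m pendant '[0.001,0,0.004,0,0,0,0.006,0,0,0,0.008,0,0,0,0.008,0,0,0,0.007,0,0,0,0.005,0,0,0,0.004,0,0,0,0.003,0,0,0,0.001,0,0,0,0,0]' - && python3 -m pendant '[0,0,0.001,0,0,0,0.001,0,0,0,0.001,0,0,0,0.001,0,0,0,0.001,0,0,0,0.001,0,0,0,0.001,0,0,0,0,0,0,0,0,0,0,0,0,0]' -
python3 go.py .512 -.2235 .1609
```

```text
time_s: 8.3
tcp_pos: [0.5123, -0.2233, 0.1733]
orientation: [0.127, 0.992, -0.0, 0.0]
force: [0.2, 1.0, -4.6]
gripper_width: 0.186
finger_force: 58.8
time_s: 9.3
tcp_pos: [0.5123, -0.2233, 0.1663]
orientation: [0.127, 0.992, -0.0, 0.0]
force: [-0.0, -0.2, -4.7]
gripper_width: 0.189
finger_force: 58.8
t 9.3 tcp [ 0.5123 -0.2233  0.1663] tilt [ 1.e-04 -0.e+00 -1.e+00] y [ 0.252  0.968 -0.   ] F [-0.04 -0.24 -4.71] w 16.2 ff 58.79730999469757 q [-0.48  0.38  1.57  0.    1.19 -1.79]
toolshift [ 0.0002 -0.0002  0.0054]
```

Already 2.6 mm inside the mouth without contact. I'll continue down to just short of the seat.

```bash
python3 -m pendant '[0,0,0.001,0,0,0,0.001,0,0,0,0.001,0,0,0,0.0005,0,0,0,0.0005,0,0,0,0.0005,0,0,0,0,0,0,0,0,0,0,0,0,0,0,0,0,0]' - 
python3 go.py .512 -.2235 .1609
```

```text
time_s: 10.3
tcp_pos: [0.5123, -0.2233, 0.1618]
orientation: [0.127, 0.992, -0.0, 0.0]
force: [-0.1, 0.4, -4.7]
gripper_width: 0.188
finger_force: 58.8
t 10.3 tcp [ 0.5123 -0.2233  0.1618] tilt [ 0. -0. -1.] y [0.252 0.968 0.   ] F [-0.11  0.38 -4.73] w 16.0 ff 58.79668951034546 q [-0.48  0.38  1.58  0.    1.18 -1.79]
toolshift [ 0.0002 -0.0002  0.0009]
```

```bash
python3 -m pendant '[0,0,0.0005,0,0,0,0,0,0,0,0.0003,0,0,0,0,0,0,0,0.0003,0,0,0,0,0,0,0,0,0,0,0,0,0,0,0,0,0,0,0,0,0]' - 
python3 go.py .512 -.2235 .1609
```

```text
time_s: 11.3
tcp_pos: [0.5123, -0.2234, 0.1608]
orientation: [0.127, 0.992, -0.0, 0.0]
force: [-0.9, -0.9, -2.2]
gripper_width: 0.185
finger_force: 59.1
t 11.3 tcp [ 0.5123 -0.2234  0.1608] tilt [ 2.e-04 -1.e-04 -1.e+00] y [ 0.252  0.968 -0.   ] F [-0.92 -0.93 -2.17] w 15.8 ff 59.10454988479614 q [-0.48  0.39  1.58 -0.    1.18 -1.79]
toolshift [ 0.0002 -0.0002 -0.0001]
```

```bash
python3 -m pendant '[0,0,0.0003,0,0,0,0,0,0,0,0,0,0,0,0,0,0,0,0,0,0,0,0,0,0,0,0,0,0,0,0,0,0,0,0,0,0,0,0,0]' - && python3 -m pendant '[0,0,0,0,0,0,0,0,0,0,0,0,0,0,0,0,0,0,0,0,0,0,0,0,0,0,0,0,0,0,0,0,0,0,0,0,0,0,0,0]' 0.065
python3 - <<'E'
from h import *
T=[]
for n,(x,y) in(('scene',(330,190)),('top',(335,145))):
    im=vision.camera(n);cv2.imwrite(f'pics/{n}3.png',im[:,:,::-1])
    T.append(cv2.resize(im[y:y+120,x:x+120,::-1],(400,400),interpolation=cv2.INTER_CUBIC))
cv2.imwrite('pics/d.png',np.hstack(T))
for z in(.136,.121):print(z,proj('scene',[.512,-.2235,z]))
E
```

```text
time_s: 12.3
tcp_pos: [0.5123, -0.2234, 0.1607]
orientation: [0.127, 0.992, -0.0, 0.0]
force: [-4.5, 0.1, 5.3]
gripper_width: 0.187
finger_force: 59.8
time_s: 13.3
tcp_pos: [0.5122, -0.2233, 0.1604]
orientation: [0.127, 0.992, 0.0, -0.0]
force: [-0.8, -0.3, -0.9]
gripper_width: 0.761
finger_force: 0.0
0.136 [[393.55060485 248.62892959]]
0.121 [[393.16430189 253.32578449]]
```

View pics/d.png

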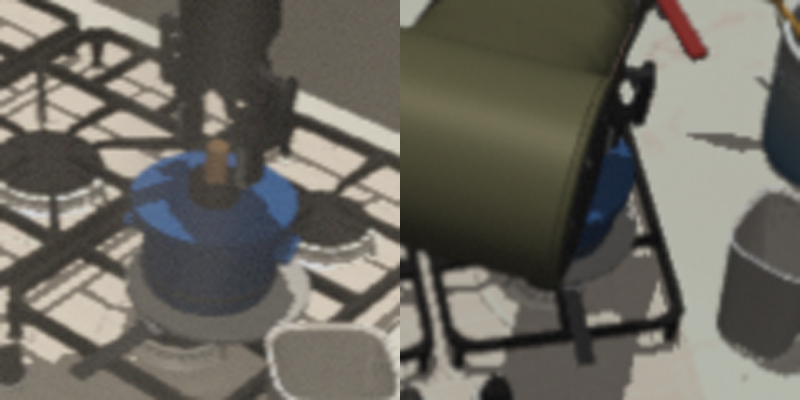

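The scene crop shows the lid level on the pot, plate centre at (394.2,248.5) against a predicted (393.6,248.6), with the knob standing free. I'll lower to the collar and close.

```bash
python3 -m pendant '[0,0,0.004,0,0,0,0.004,0,0,0,0.004,0,0,0,0.004,0,0,0,0.003,0,0,0,0.002,0,0,0,0,0,0,0,0,0,0,0,0,0,0,0,0,0]' - && python3 -m pendant '[0,0,0,0,0,0,0,0,0,0,0,0,0,0,0,0,0,0,0,0,0,0,0,0,0,0,0,0,0,0,0,0,0,0,0,0,0,0,0,0]' 0.02
python3 go.py .512 -.2235 .139
```

```text
time_s: 14.4
tcp_pos: [0.5123, -0.2233, 0.1395]
orientation: [0.127, 0.992, -0.0, 0.0]
force: [-0.8, -0.5, 0.4]
gripper_width: 0.763
finger_force: 0.0
time_s: 15.4
tcp_pos: [0.5124, -0.2235, 0.14]
orientation: [0.127, 0.992, -0.0, 0.0]
force: [-1.5, -0.1, 5.6]
gripper_width: 0.439
finger_force: 60.0
t 15.4 tcp [ 0.5124 -0.2235  0.14  ] tilt [ 7.e-04 -5.e-04 -1.e+00] y [ 0.252  0.968 -0.   ] F [-1.49 -0.07  5.61] w 37.5 ff 59.9917658418417 q [-0.48  0.41  1.6  -0.    1.14 -1.79]
toolshift [ 0.0004 -0.0001  0.001 ]
```

```bash
python3 -m pendant '[0,0,-0.001,0,0,0,-0.001,0,0,0,-0.001,0,0,0,-0.002,0,0,0,-0.002,0,0,0,-0.002,0,0,0,-0.002,0,0,0,-0.002,0,0,0,-0.001,0,0,0,0,0]' -
python3 go.py .512 -.2235 .23
```

```text
time_s: 16.4
tcp_pos: [0.5123, -0.2234, 0.1536]
orientation: [0.127, 0.992, -0.0, 0.0]
force: [-0.1, -0.4, -2.0]
gripper_width: 0.442
finger_force: 60.3
t 16.4 tcp [ 0.5123 -0.2234  0.1536] tilt [ 2.e-04 -1.e-04 -1.e+00] y [ 0.252  0.968 -0.   ] F [-0.1  -0.38 -2.01] w 37.8 ff 60.311066787689924 q [-0.48  0.39  1.58 -0.    1.16 -1.79]
toolshift [ 0.0002 -0.0002 -0.0764]
```

Only the outer lid's weight (2.0 N) is carried, so I'll go on straight up.

```bash
python3 -m pendant '[0,0,-0.005,0,0,0,-0.008,0,0,0,-0.01,0,0,0,-0.012,0,0,0,-0.012,0,0,0,-0.01,0,0,0,-0.008,0,0,0,-0.006,0,0,0,-0.003,0,0,0,-0.002,0]' - && python3 -m pendant '[0,0,0,0,0,0,0,0,0,0,0,0,0,0,0,0,0,0,0,0,0,0,0,0,0,0,0,0,0,0,0,0,0,0,0,0,0,0,0,0]' -
python3 go.py .512 -.2235 .23
python3 - <<'E'
from h import *
T=[]
for n,(x,y) in(('scene',(330,180)),('top',(335,135))):
    im=vision.camera(n);cv2.imwrite(f'pics/{n}4.png',im[:,:,::-1])
    T.append(cv2.resize(im[y:y+120,x:x+120,::-1],(400,400),interpolation=cv2.INTER_CUBIC))
cv2.imwrite('pics/e.png',np.hstack(T))
E
```

```text
time_s: 17.4
tcp_pos: [0.5122, -0.2233, 0.2294]
orientation: [0.127, 0.992, 0.0, -0.0]
force: [-1.0, 0.1, -2.4]
gripper_width: 0.444
finger_force: 60.4
time_s: 18.4
tcp_pos: [0.5123, -0.2233, 0.2294]
orientation: [0.127, 0.992, -0.0, -0.0]
force: [-1.3, 0.4, -2.7]
gripper_width: 0.441
finger_force: 60.4
t 18.4 tcp [ 0.5123 -0.2233  0.2294] tilt [-0. -0. -1.] y [ 0.252  0.968 -0.   ] F [-1.29  0.39 -2.7 ] w 37.7 ff 60.39459066465497 q [-0.48  0.32  1.5  -0.    1.32 -1.79]
toolshift [ 0.0002 -0.0002 -0.0006]
```

View pics/e.png

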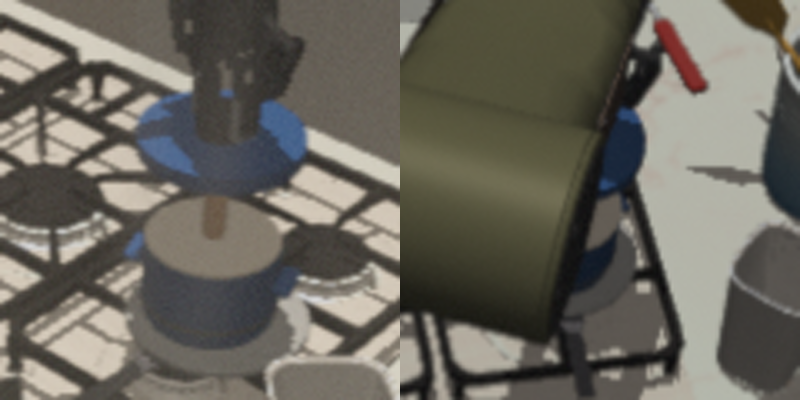

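The scene crop shows the white inner lid seated flat on the pot at about (394,251), with the knob upright. The blue lid is held level above it at about (396,222). The skirt is at roughly 0.210 m and the knob top at 0.184 m, so I'll hand in.

```bash
python3 -c "
from plant import env
print(env.finish_job())"
```

```text
the job is handed in; nothing more can be done
None
```

The job is handed in, at about 18.5 s of the 54 s limit: the inner lid is seated on the pot, and the blue outer lid is held level above it, its lower edge about 26 mm over the top of the knob.

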